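# Index the specimen turntable under the needle

### The arm

A 6-joint arm with a two-finger parallel gripper is mounted at the origin on the work surface. World frame = base frame: x ahead of the robot, y to its left, z up, the work surface at z = 0. Lengths are in m, angles in rad, forces in N, time in s.
With the tool pointing down it reaches from about 0.375 to 0.9 m from the base axis. Payload 3.1 kg.
Tool frame: the origin (TCP) lies midway between the tips of the shut fingers; the grasp point (between the pads) lies 19 mm behind it; x points along the fingers, y is the direction in which the jaws open and shut, and the axes are right-handed (so a half turn about x gives the same grasp; the last joint's range is limited). The gripper opens to 87 mm and grips with 3 to 60 N. Pads are 19 mm wide; open, the fingers measure 117 mm over their backs; the gripper's body (75 mm by 190 mm) begins 51 mm behind the grasp point.
Start: joints at [-1.476, 0.527, 1.433, -0, 1.181, -0.178], TCP at [0.169, -0.602, 0.223] pointing down, gripper open.
Joint ranges: [-3.08, 3.08], [-0.75, 2.2], [0.22, 2.44], [-1.43, 4.57], [0, 2.65], [-2.85, 2.85]. Speed limits (rad/s): [2.79, 2.79, 3.14, 3.14, 3.14, 3.14].

### API

Orientations are given as a unit quaternion [x, y, z, w].
In Python, from rig import get_obs, imaging, robot gives the robot as it stands.
- The arm moves only by the shell command python3 -m inch 'ROWS' [FORCE]. ROWS is JSON, a list of rows, each a list of 3 entries, a list of its own where there are three numbers: the finger opening in mm, from 0 to 87, then the shift along the tool's x, y, z in mm, then the turn, a rotation vector about the tool's x, y, z in degrees. In form: [[grip, [dx, dy, dz], [wx, wy, wz]], ...]. A call has 1 to 12 rows; each row shifts and turns the pose as measured when the row begins, along the tool's axes as they then stand; what a row does not reach is not made up. A row lasts 1/8 s, in which the tool goes at most 62.5 mm and 10.7 degrees, less where a joint would pass 70% of its speed; a pose out of reach is approached as far as the arm can. A call with a gripper value outside its range is refused whole. The fingers move at their own pace and stop on an object; FORCE is the grip in N (left out, the last holds). Time passes only in rows, so rows that do not move let the fingers close. It gives the time, the measured TCP pose, the force and the opening at its end, in the units of the state.
- get_obs(): the state, without advancing time (a new reading comes with each control period).
- imaging.camera(name): name is "side" or "top" or "wrist"; returns the picture (420x560x3 uint8, red, green, blue); there is no depth.
- imaging.camera_params(name): a dict with "camera_matrix" (3x3 intrinsics, pixels), "xyz" and "rotation" of the camera in the world. Camera axes: x right, y down, z forward; pixel columns grow to the right and rows downward; lengths in m; the calibration is good to about 2 mm. A picture is of the moment at which its call begins: read the wrist's pose just before it. camera_params takes no time and is no camera call; for the wrist camera it gives the pose at the moment of the call.
- robot.hand_in(): hands the job in, once; it reports no verdict.
Trained networks look in the newest picture that a camera, given by its name, has taken for a name from the list of things; names that differ only in an ending like _2 or _b are one class to them, and where a whole thing is asked for, a point or a joint stands for the part that bears it (a point fixed in the world has none). Each returns a list of dicts, best first, with "confidence" (0 to 1); they miss things now and then, are a little off and sometimes report something else, mostly with a low value. They report only what shows in the picture. A call takes as long as a camera call. They do not tell look-alikes from the thing itself.
- imaging.cut_out(camera, target): "pixels" (420x560 bool, what is visible of it) and "box" ([centre column, centre row, width, height] in pixels, round what is visible of it).
- imaging.tip_of(camera, target): "pixel" ([column, row] in pixels: a listed point, or the origin of a listed thing).
The state is a dict: "time": time; "q": joint angles; "joint_velocities": joint speeds; "joint_torque": joint torques, N m; "position": TCP position; "tool_rot": TCP orientation; "ft_force": force on the tool from outside, world axes, zero at the start; "moment": the same for the moment, N m; "grip_width": finger opening in m.
Only numpy, scipy, OpenCV 4.12 (cv2) and the standard library are available. Lean on these libraries where they do the work, as an engineer would, in place of code of your own. Each camera call takes 0.05 s, during which the arm holds its last target. There are 200 camera calls.

### The job

Bring the red mould under the needle: with the fingertips, press the yellow indexing plunger in, keep it in while you turn the table one hole in the direction that brings the red mould to the needle, then let go so that the plunger springs back up into that hole. Do not grip anything; leave the moulds untouched in their places on the table and everything else on the bench where it stands.

Things in the scene. Friction and masses are not known exactly. Their poses are not given: they have to be found in the camera images.
- plunger_top (a point): Centre of the flat top of the yellow plunger cap, 38 mm across and 10 mm thick, on a steel stem above a brass sleeve (30 mm across, top 100 mm above the bench). 124 mm above the bench when up, 112 mm when fully in. It rides on a lug of the turntable, 150 mm from the table's axis, on the side opposite the needle at the start (the robot's side).
- plunger (a joint): How far the plunger is pressed down, m: 0 up, engaged in a hole; 0.012 fully in. Spring: about 3 N at the start of the stroke, 9 N at the end. Its pin frees the table once about 8 mm in. Let go between holes it stays about 8 mm in, riding under the ring, and the table still turns; within about 4 mm of a hole it springs up into it and centres the table.
- turntable (a joint): Angle of the turntable, rad, 0 at the start, positive anticlockwise seen from above. Holes at -0.785, 0 and +0.785 (45 degrees apart, black dots on the aluminium ring, 150 mm from the axis); end stops at +-0.87. Turns lightly (under 1 N at the plunger) when the plunger is in; the friction of fingertips pressing the cap is enough to carry it round. Locked when the plunger is up.
- table_axis (a point): Centre of the turntable on its upper surface, 78 mm above the bench. Steel disc 276 mm across over a fixed aluminium ring 344 mm across (upper surface 62 mm above the bench).
- needle_tip (a point): Lower tip of the thin fixed needle, 126 mm above the bench, 100 mm from the table axis, 12 mm above the mould tops. It hangs on a stand (post 18 mm thick, 265 mm tall, 205 mm from the axis; needle rod top 279 mm above the bench) on the side away from the robot. Does not turn with the table.
- mould_red: Red mould, truncated cone filled with grey hardened paste, 60 mm across the foot, 54 mm across the top, 36 mm tall, loose, 0.22 kg. Origin: centre of its underside, z up. Starts on the turntable 100 mm from its axis, 45 degrees to one side or the other of the needle, located by three 7 mm brass pins; turns with the table.
- mould_a: White mould, truncated cone filled with grey hardened paste, 60 mm across the foot, 54 mm across the top, 36 mm tall, loose, 0.22 kg. Origin: centre of its underside, z up. Starts on the turntable, 100 mm from its axis, 90 degrees clockwise (seen from above) of the needle, between three brass pins. Not to be touched.
- mould_b: White mould, truncated cone filled with grey hardened paste, 60 mm across the foot, 54 mm across the top, 36 mm tall, loose, 0.22 kg. Origin: centre of its underside, z up. Starts on the turntable, 100 mm from its axis, 45 degrees from the needle, on the side the red one is not, between three brass pins. Not to be touched.
- mould_c: White mould, truncated cone filled with grey hardened paste, 60 mm across the foot, 54 mm across the top, 36 mm tall, loose, 0.22 kg. Origin: centre of its underside, z up. Starts on the turntable, 100 mm from its axis, under the needle, between three brass pins. Not to be touched.
- mould_d: White mould, truncated cone filled with grey hardened paste, 60 mm across the foot, 54 mm across the top, 36 mm tall, loose, 0.22 kg. Origin: centre of its underside, z up. Starts on the turntable, 100 mm from its axis, 90 degrees anticlockwise of the needle, between three brass pins. Not to be touched.
- block: Loose white perforated mortar block, 80 x 50 x 50 mm, on the bench. Origin: centre of its underside. Leave alone.
- wash_bottle: Clear bottle with red cap, 66 mm across, 150 mm tall. Origin: centre of its underside. Leave alone.
- weight: Brass weight with knob, 52 mm across, 60 mm tall. Origin: centre of its underside. Leave alone.
- scraper: Spatula lying flat on the bench. Origin: near its middle on the underside. Leave alone.
Things that resemble listed ones, but are neither listed nor needed, are in the scene too. Of the things like the mould_red, leave any that is blue, green or purple; of the rest the larger one is meant.

How it is judged:
By the outcome, as a careful person would: the job done as asked, in the order asked, and still so for the second after the job is handed in, with the robot touching nothing.
It also fails if it takes over 35 s, if anything falls off the work surface, if the arm or the gripper's body presses on something with over 40 N, if the wrist force passes 120 N, or if a joint passes its speed limit or range.

## Working session

There is one attempt and no reset: what is moved stays moved. The work goes in short steps, Python scripts to look and compute and a shell command to move; the robot and the scene stay as the last step left them, time stands still between calls to the robot, and variables do not carry over. Pictures are saved under pics/ and viewed, about 8 in all and at most 12, crops included, and the job is handed in when it is done.

```bash
mkdir -p pics; cat > h.py <<'E'
import numpy as np, cv2
from rig import get_obs, imaging, robot
from scipy.spatial.transform import Rotation as R
def ray(cam,px,z):
    p=imaging.camera_params(cam);K=np.array(p["camera_matrix"]);Rm=np.array(p["rotation"])
    if Rm.shape!=(3,3): Rm=R.from_quat(Rm.ravel()).as_matrix()
    d=Rm@np.linalg.solve(K,[px[0],px[1],1.]);o=np.array(p["xyz"])
    return o+d*(z-o[2])/d[2]
E
python3 - <<'E'
from h import *
ims=[]
for c in("top","side"):
    im=imaging.camera(c); cv2.imwrite(f"pics/{c}0.png",im[...,::-1])
    for t,z in (("plunger_top",.124),("table_axis",.078),("needle_tip",.126),("mould_red",.078),("mould_a",.078)):
        for d in imaging.tip_of(c,t)[:6]: print(c,t,round(d["confidence"],2),np.round(d["pixel"]),np.round(ray(c,d["pixel"],z),3))
o=get_obs();print(o["time"],o["position"],R.from_quat(o["tool_rot"]).as_matrix().round(3))
E
```

```text
top plunger_top 0.69 [228. 238.] [0.509 0.151 0.124]
top table_axis 0.96 [245. 189.] [0.655 0.113 0.078]
top table_axis 0.61 [412. 214.] [ 0.59  -0.373  0.078]
top needle_tip 0.86 [252. 150.] [0.759 0.094 0.126]
top mould_red 0.77 [273. 170.] [0.714 0.033 0.078]
top mould_red 0.65 [326. 151.] [ 0.774 -0.124  0.078]
top mould_red 0.58 [334. 230.] [ 0.538 -0.145  0.078]
top mould_red 0.51 [343. 200.] [ 0.629 -0.173  0.078]
top mould_red 0.46 [332. 175.] [ 0.702 -0.141  0.078]
top mould_a 0.94 [226. 159.] [0.744 0.174 0.078]
top mould_a 0.88 [252. 153.] [0.765 0.097 0.078]
top mould_a 0.85 [277. 199.] [0.627 0.019 0.078]
top mould_a 0.56 [208. 177.] [0.691 0.224 0.078]
side plunger_top 0.48 [231. 176.] [0.51  0.13  0.124]
side table_axis 0.64 [260. 135.] [0.629 0.37  0.078]
side table_axis 0.56 [281. 185.] [0.66  0.114 0.078]
side table_axis 0.15 [208. 149.] [0.447 0.32  0.078]
side needle_tip 0.93 [316. 174.] [0.76  0.097 0.126]
side mould_red 0.76 [261. 276.] [ 0.549 -0.196  0.078]
side mould_red 0.7 [293. 282.] [ 0.626 -0.226  0.078]
side mould_red 0.68 [345. 260.] [ 0.772 -0.185  0.078]
side mould_red 0.64 [300. 203.] [0.701 0.03  0.078]
side mould_red 0.56 [318. 270.] [ 0.697 -0.202  0.078]
side mould_a 0.78 [278. 208.] [0.634 0.022 0.078]
side mould_a 0.71 [282. 163.] [0.681 0.212 0.078]
side mould_a 0.6 [303. 171.] [0.738 0.165 0.078]
side mould_a 0.59 [312. 184.] [0.754 0.102 0.078]
0.6 [ 0.16901093 -0.60168757  0.22255785] [[-0.     0.27  -0.963]
 [ 0.    -0.963 -0.27 ]
 [-1.    -0.     0.   ]]
```

View pics/top0.png

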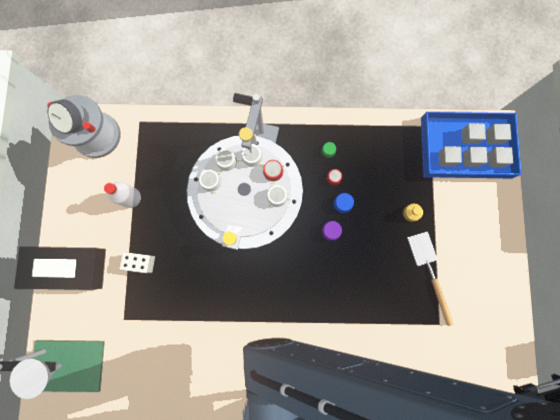

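View pics/side0.png

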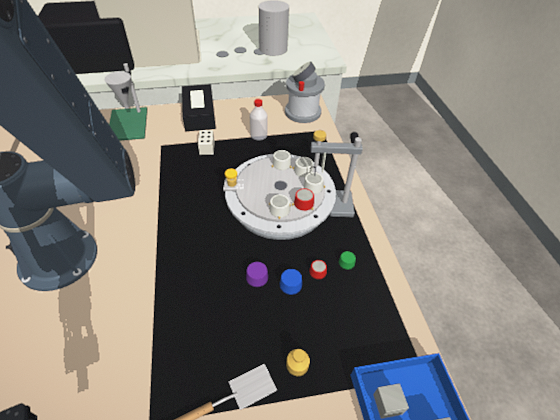

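The top and side views agree on the layout. The yellow cap on the robot-side lug is at top (229,238). The other yellow knob, at (246,134), is on the far ring and is a look-alike.

Red candidates are the one on the table at top (273,170) and a smaller one on the mat at (335,176). The one on the table fits, since it is larger and 45° clockwise of the needle, so the table turns anticlockwise. I'll confirm this in a crop and refine the cap position.

```bash
python3 - <<'E'
from h import *
cr=[]
for c,roi in (("top",(180,90,350,250)),("side",(215,120,385,280))):
    im=cv2.imread(f"pics/{c}0.png"); x0,y0,x1,y1=roi
    cr.append(cv2.resize(im[y0:y1,x0:x1],(400,376),interpolation=cv2.INTER_CUBIC))
    h=cv2.cvtColor(im,cv2.COLOR_BGR2HSV); m=cv2.inRange(h,(18,140,120),(35,255,255))
    n,l,s,ce=cv2.connectedComponentsWithStats(m)
    for i in range(1,n):
        if s[i,4]>25: print(c,ce[i].round(1),s[i],ray(c,ce[i],.121).round(3))
    imaging.camera(c)
    for d in imaging.cut_out(c,"plunger")[:2]: print(c,d["confidence"],d["box"])
cv2.imwrite("pics/crop.png",np.hstack(cr))
E
```

```text
top [228.9 237.9] [223 232  13  12 118] [0.509 0.15  0.121]
side [319.2 135.5] [314 131  12  10 104] [0.818 0.284 0.121]
side [230.8 176. ] [225 168  12  18 155] [0.509 0.133 0.121]
side [297.7 361.9] [287 349  23  27 496] [ 0.591 -0.435  0.121]
side 0.4 [280.1, 205.7, 18.0, 27.2]
side 0.24 [259.2, 118.5, 15.5, 39.1]
```

View pics/crop.png

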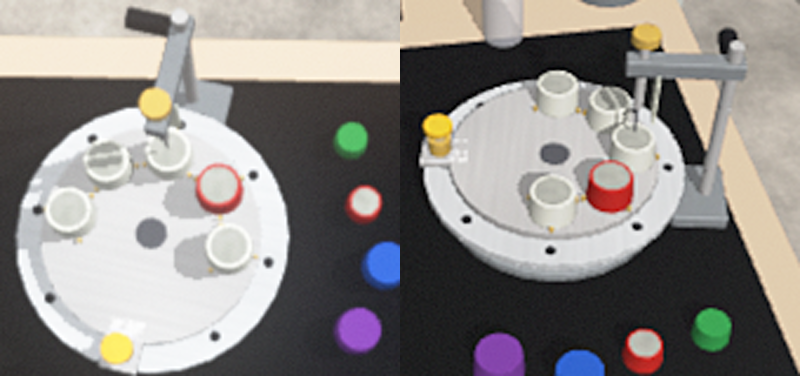

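```bash
python3 -m inch '[[0,[0,-41,-40],[0,0,0]],[0,[0,-41,-40],[0,0,0]],[0,[0,-41,-40],[0,0,0]],[0,[0,-41,-40],[0,0,0]],[0,[0,-41,-40],[0,0,0]],[0,[0,-41,-40],[0,0,0]],[0,[0,-41,-40],[0,0,0]],[0,[0,-41,-40],[0,0,0]],[0,[0,-41,-40],[0,0,0]]]' 10
python3 -c "
from h import *
o=get_obs();p=o['position'];M=R.from_quat(o['tool_rot']).as_matrix();print(o['time'],p,M.round(3));print(M.T@(np.array([.505,.142,.22])-p)*1000)
for n,px in(('hole',(271,233)),): print(ray('top',px,.062))"
```

```text
time: 1.92
position: [0.4238, -0.1437, 0.2224]
tool_rot: [0.703, 0.089, -0.699, 0.097]
ft_force: [0.1, -1.8, -0.4]
grip_width: 0.0058
1.925 [ 0.42377421 -0.14373815  0.22238954] [[ 0.007  0.26  -0.966]
 [-0.01  -0.966 -0.26 ]
 [-1.     0.012 -0.004]]
[-4.16077494e-03 -2.54778555e+02 -1.52766218e+02]
[0.52929878 0.03631482 0.062     ]
```

```bash
python3 -m inch '[[0,[0,-43,-26],[0,0,0]],[0,[0,-43,-26],[0,0,0]],[0,[0,-43,-26],[0,0,0]],[0,[0,-43,-26],[0,0,0]],[0,[0,-43,-26],[0,0,0]],[0,[0,-38,-22],[0,0,0]],[0,[0,0,0],[0,0,0]]]'
python3 - <<'E'
from h import *
o=get_obs();p=o['position'];M=R.from_quat(o['tool_rot']).as_matrix();print(o['time'],p.round(4),M.round(3))
im=imaging.camera("wrist");cv2.imwrite("pics/w1.png",im[...,::-1])
print({k:np.round(v,3).tolist() for k,v in imaging.camera_params("wrist").items()})
for t,z in (("plunger_top",.124),("table_axis",.078),("needle_tip",.126)):
    for d in imaging.tip_of("wrist",t)[:2]: print(t,d["confidence"],d["pixel"],ray("wrist",d["pixel"],z).round(4))
E
```

```text
time: 2.8
position: [0.5099, 0.153, 0.222]
tool_rot: [0.706, 0.09, -0.696, 0.1]
ft_force: [0.2, -0.6, 0.3]
grip_width: 0.0006
2.8 [0.5099 0.153  0.222 ] [[ 0.016  0.266 -0.964]
 [-0.012 -0.964 -0.266]
 [-1.     0.015 -0.012]]
{'camera_matrix': [[378.442, 0.0, 280.143], [0.0, 378.442, 213.533], [0.0, 0.0, 1.0]], 'xyz': [0.573, 0.172, 0.385], 'rotation': [0.789, -0.602, -0.069, 0.103]}
plunger_top 0.67 [284.7, 218.7] [0.5076 0.1453 0.124 ]
table_axis 0.83 [375.3, 32.6] [0.6525 0.1128 0.078 ]
```

View pics/w1.png

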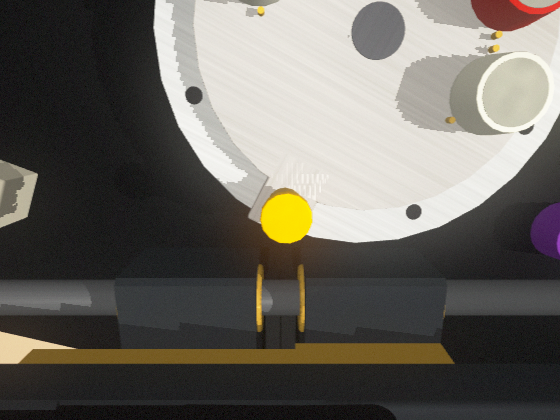

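The wrist view shows the cap at (286,217), the target hole at (414,212), the other hole at (194,95) and the axis at (378,31).

```bash
python3 - <<'E'
from h import *
from scipy.optimize import least_squares
P=ray("wrist",(286,217),.124)[:2];H=ray("wrist",(414,212),.062)[:2];L=ray("wrist",(194,95),.062)[:2]
A=ray("wrist",(376,32),.078)[:2]; print(P,H,L,A)
f=lambda v:np.concatenate([v[:2]+.15*np.array([np.cos(v[2]+k),np.sin(v[2]+k)])-q for k,q in((0,P),(np.pi/4,H),(-np.pi/4,L))]+[v[:2]-A])
s=least_squares(f,[.655,.113,2.95]);v=s.x;print(v,np.degrees(v[2]),s.fun.round(4)*1000)
M=R.from_quat(get_obs()['tool_rot']).as_matrix();c=get_obs()['position']
q=lambda k:v[:2]+.15*np.array([np.cos(v[2]+k),np.sin(v[2]+k)])
print("to plunger",M.T@(np.r_[q(0),.135]-c)*1000)
prev=q(0)
for k in range(1,10):
    n=q(k*np.radians(5)); print(k*5,n.round(4),(M.T@np.r_[n-prev,0]*1000).round(1)); prev=n
E
```

```text
[0.50883699 0.14358068] [0.52718011 0.02918398] [0.57319265 0.23689387] [0.6530027  0.11185688]
[0.65397754 0.11095341 2.92534365] 167.60984449920238 [-1.4 -0.4  0.4  0.9 -0.1  0.4  1.  -0.9]
to plunger [86.85114578  4.24106989  3.78636587]
5 [0.5052 0.1302] [ 0.1 11.9  5.5]
10 [0.5041 0.1172] [ 0.2 12.3  4.5]
15 [0.5041 0.1041] [ 0.2 12.6  3.4]
20 [0.5053 0.0911] [ 0.2 12.9  2.3]
25 [0.5076 0.0782] [ 0.2 13.   1.1]
30 [0.511  0.0656] [ 0.2 13.1  0. ]
35 [0.5155 0.0533] [ 0.2 13.  -1.1]
40 [0.5211 0.0414] [ 0.2 12.9 -2.3]
45 [0.5276 0.0301] [ 0.2 12.6 -3.4]
```

```bash
python3 -m inch '[[0,[45,2,2],[0,0,0]],[0,[42,2,2],[0,0,0]],[0,[0,0,0],[0,0,0]]]'
python3 -c "
from h import *
o=get_obs();p=o['position'];M=R.from_quat(o['tool_rot']).as_matrix();print(p,M.T@(np.array([.5075,.1432,.116])-p)*1000)"
```

```text
time: 3.38
position: [0.5085, 0.139, 0.1349]
tool_rot: [0.707, 0.085, -0.696, 0.096]
ft_force: [-1.2, -0.6, 0.1]
grip_width: 0.0006
[0.50854076 0.13896839 0.13485104] [18.77225976 -4.6819957   0.1804808 ]
```

```bash
python3 -m inch '[[0,[7,-4,0],[0,0,0]],[0,[6,0,0],[0,0,0]],[0,[6,0,0],[0,0,0]],[0,[2,0,0],[0,0,0]],[0,[0,0,0],[0,0,0]]]'
```

```text
time: 4.0
position: [0.5099, 0.1421, 0.1182]
tool_rot: [0.709, 0.085, -0.694, 0.096]
ft_force: [-2.0, 0.1, 6.4]
grip_width: 0.0001
```

```bash
python3 -m inch '[[0,[4,0,0],[0,0,0]],[0,[3,0,0],[0,0,0]],[0,[1,0,0],[0,0,0]]]'
```

```text
time: 4.38
position: [0.51, 0.1427, 0.1132]
tool_rot: [0.71, 0.085, -0.693, 0.096]
ft_force: [-2.6, -0.5, 8.3]
grip_width: 0.0007
```

```bash
python3 -m inch '[[0,[2,6,3],[0,0,0]],[0,[2,12,5],[0,0,0]],[0,[1.5,12,4],[0,0,0]]]'
cat > n.py <<'E'
from h import *
o=get_obs();p=o['position'];M=R.from_quat(o['tool_rot']).as_matrix();c=np.array([.654,.111])
d=p[:2]-c;a=np.arctan2(d[1],d[0])%(2*np.pi);print("ang",np.degrees(a)-167.6,"r",np.hypot(*d),"z",p[2],"F",o['ft_force'])
prev=p[:2]
for k in range(1,9):
    an=a+np.radians(5*k);n=c+.15*np.array([np.cos(an),np.sin(an)]);print((M.T@np.r_[n-prev,.1125-p[2] if k==1 else 0]*1000).round(1));prev=n
E
python3 n.py
```

```text
time: 4.75
position: [0.5083, 0.1122, 0.1126]
tool_rot: [0.712, 0.086, -0.69, 0.097]
ft_force: [-1.7, 0.9, 8.1]
grip_width: 0.0008
ang 11.917531646339796 r 0.14566015132245982 z 0.11256848945705936 F [-1.66251046  0.91447861  8.09050893]
[ 0.1 11.6  7.1]
[ 0.2 13.   1.8]
[ 0.2 13.1  0.7]
[ 0.3 13.1 -0.5]
[ 0.3 13.  -1.6]
[ 0.3 12.8 -2.7]
[ 0.4 12.5 -3.8]
[ 0.4 12.1 -4.9]
```

```bash
cat > cap.py <<'E'
from h import *
for c in ("top","wrist"):
    im=imaging.camera(c);h=cv2.cvtColor(im,cv2.COLOR_RGB2HSV);m=cv2.inRange(h,(20,140,110),(34,255,255))
    n,l,s,ce=cv2.connectedComponentsWithStats(m)
    for i in range(1,n):
        w=ray(c,ce[i],.11)
        if s[i,4]>25 and np.hypot(*(w[:2]-[.654,.111]))<.2: print(c,s[i],w.round(3))
cv2.imwrite("pics/wc.png",cv2.cvtColor(imaging.camera("wrist"),cv2.COLOR_RGB2BGR))
E
python3 cap.py
```

```text
wrist [493  58  10  11  82] [0.618 0.046 0.11 ]
wrist [ 232  224   70   27 1107] [0.52 0.12 0.11]
wrist [256 274   6  51 230] [0.489 0.117 0.11 ]
wrist [300 275   5  52 167] [0.493 0.096 0.11 ]
```

View pics/wc.png

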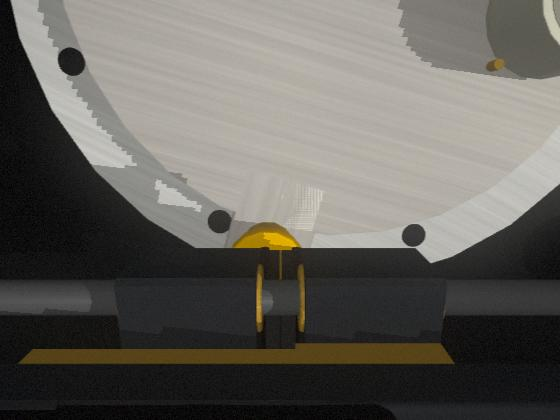

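The table is turning: the lug has left its hole (220,221). The cap centre (267,248) lags the fingertip (281) by about 7 mm, so I'll carry on with gentler steps.

```bash
python3 -m inch '[[0,[1.5,5,2],[0,0,0]],[0,[1.5,9,3],[0,0,0]],[0,[1.5,10,2],[0,0,0]],[0,[1.5,10,1],[0,0,0]],[0,[1.5,8,0],[0,0,0]],[0,[1.5,4,0],[0,0,0]]]'; python3 n.py; python3 cap.py
```

```text
time: 5.65
position: [0.5178, 0.0646, 0.1126]
tool_rot: [0.717, 0.086, -0.684, 0.099]
ft_force: [-2.6, 0.2, 9.7]
grip_width: 0.0004
ang 31.196924300881477 r 0.14387988310991034 z 0.11258653581363293 F [-2.64251684  0.15307594  9.74634727]
[ 0.2 13.4  4.7]
[ 0.4 12.8 -2.5]
[ 0.5 12.6 -3.6]
[ 0.5 12.2 -4.7]
[ 0.5 11.7 -5.8]
[ 0.6 11.2 -6.8]
[ 0.6 10.5 -7.7]
[ 0.6  9.8 -8.6]
wrist [423   0  11  11  94] [0.642 0.035 0.11 ]
wrist [ 66  10  18  14 155] [0.599 0.172 0.11 ]
wrist [232 230  61  21 758] [0.528 0.075 0.11 ]
wrist [256 272   6  53 249] [0.499 0.07  0.11 ]
wrist [301 277   4  49 138] [0.503 0.05  0.11 ]
```

View pics/wc.png

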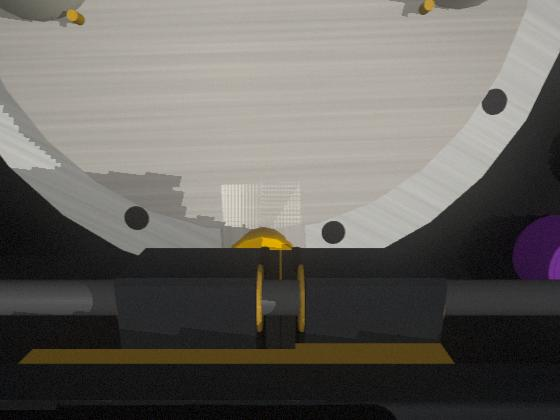

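Interpolating between the start hole (137,217) and the target hole (333,232), the lug is at about 28°, so roughly 45 mm of arc remains.

```bash
python3 -m inch '[[0,[1.5,5,0],[0,0,0]],[0,[1.5,9,-1],[0,0,0]],[0,[1.5,10,-2],[0,0,0]],[0,[1.5,9,-2],[0,0,0]],[0,[1.5,5,-2],[0,0,0]],[0,[1.5,0,0],[0,0,0]]]'; python3 n.py|head -2; python3 cap.py
```

```text
time: 6.55
position: [0.538, 0.0273, 0.1129]
tool_rot: [0.72, 0.086, -0.681, 0.104]
ft_force: [-2.4, -1.7, 8.4]
grip_width: 0.0004
ang 48.2073534639475 r 0.14305473816491665 z 0.11288805162387533 F [-2.38536692 -1.74303608  8.37324649]
[ 0.8 14.5  1.4]
wrist [ 13  78  19  12 167] [0.587 0.153 0.11 ]
wrist [235 235  54  16 448] [0.546 0.038 0.11 ]
wrist [300 272   5  56 185] [0.523 0.013 0.11 ]
wrist [256 276   6  50 235] [0.518 0.033 0.11 ]
```

View pics/wc.png

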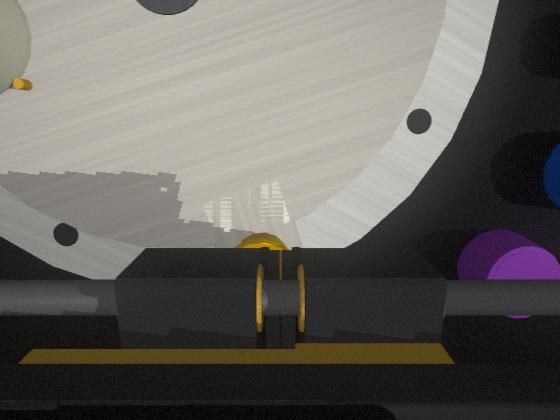

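```bash
python3 - <<'E'
from h import *
p=imaging.camera_params("wrist");K=np.array(p["camera_matrix"]);Rm=R.from_quat(p["rotation"]).as_matrix() if np.array(p["rotation"]).shape==(4,) else np.array(p["rotation"])
def proj(w): c=K@(Rm.T@(np.array(w)-p["xyz"]));return c[:2]/c[2]
c=np.array([.654,.111]);
q=lambda d,z:np.r_[c+.15*np.array([np.cos(np.radians(167.6+d)),np.sin(np.radians(167.6+d))]),z]
for d in(0,90):print("hole",d,proj(q(d,.062)).round(1),"seen",(66,234) if d==0 else (419,121))
im=cv2.imread("pics/wc.png");m=cv2.inRange(cv2.cvtColor(im,cv2.COLOR_BGR2HSV),(18,140,90),(35,255,255))[225:247,225:300]
ys,xs=np.nonzero(m); 
for r in sorted(set(ys)): print(r+225,xs[ys==r].min()+225,xs[ys==r].max()+225,end="; ")
t=np.linspace(0,2*np.pi,181)
for d in(41,43,45,47,49):
    pts=np.array([proj(q(d,.112)+.019*np.array([np.cos(a),np.sin(a),0])) for a in t]);s=pts[(pts[:,1]<247)&(pts[:,1]>243)]
    print("\n",d,proj(q(d,.112)).round(1),"top",pts[pts[:,1].argmin()].round(1),"cols@245",s[:,0].min().round(),s[:,0].max().round())
E
```

```text
hole 0 [ 72.3 237.6] seen (66, 234)
hole 90 [424.3 127.3] seen (419, 121)
234 255 266; 235 267 270; 236 254 274; 237 249 276; 238 251 277; 239 247 278; 240 245 279; 241 243 280; 242 242 281; 243 241 282; 244 240 283; 245 238 284; 246 237 285; Traceback (most recent call last):
  File "<stdin>", line 13, in <module>
    return umr_minimum(a, axis, None, out, keepdims, initial, where)
ValueError: zero-size array to reduction operation minimum which has no identity
```

```bash
python3 - <<'E'
from h import *
p=imaging.camera_params("wrist");K=np.array(p["camera_matrix"]);Rm=R.from_quat(p["rotation"]).as_matrix() if np.array(p["rotation"]).shape==(4,) else np.array(p["rotation"])
def proj(w): c=K@(Rm.T@(np.array(w)-p["xyz"]));return c[:2]/c[2]
c=np.array([.654,.111]);t=np.linspace(0,2*np.pi,181)
q=lambda d,z:np.r_[c+.15*np.array([np.cos(np.radians(167.6+d)),np.sin(np.radians(167.6+d))]),z]
for d in(41,43,45,47,49):
    pts=np.array([proj(q(d,.112)+.019*np.array([np.cos(a),np.sin(a),0])) for a in t])
    print(d,(proj(q(d,.112))-[5.5,5]).round(1),"top",(pts[pts[:,1].argmin()]-[5.5,5]).round(1))
E
```

```text
41 [242.2 286.6] top [242.4 247.8]
43 [253.  283.9] top [253.5 245. ]
45 [263.7 280.8] top [264.4 241.9]
47 [274.3 277.4] top [275.3 238.3]
49 [284.8 273.7] top [286.  234.4]
```

The cap column (about 262) corresponds to about 44.7°, within the 4 mm catch range. I'll lift straight off.

```bash
python3 -m inch '[[0,[-6,0,0],[0,0,0]],[0,[-8,0,0],[0,0,0]],[0,[-15,0,0],[0,0,0]],[0,[-30,0,0],[0,0,0]],[0,[-30,0,0],[0,0,0]],[0,[0,0,0],[0,0,0]]]'
python3 cap.py; python3 - <<'E'
from h import *
a=cv2.imread("pics/wc.png"); b=cv2.cvtColor(imaging.camera("side"),cv2.COLOR_RGB2BGR)[100:310,180:400]
cv2.imwrite("pics/rel.png",np.hstack([cv2.resize(a,(400,300)),cv2.resize(b,(314,300),interpolation=cv2.INTER_CUBIC)]))
p=imaging.camera_params("wrist")
for d in imaging.tip_of("wrist","plunger_top")[:2]:print(d["confidence"],d["pixel"],ray("wrist",d["pixel"],.124))
E
```

```text
time: 7.45
position: [0.5349, 0.0292, 0.208]
tool_rot: [0.722, 0.085, -0.678, 0.105]
ft_force: [-0.4, -0.3, 0.4]
grip_width: 0.0007
wrist [69  8 12 10 72] [0.63  0.186 0.11 ]
wrist [324  21   7   8  41] [0.666 0.032 0.11 ]
wrist [103  93   9   8  53] [0.585 0.158 0.11 ]
wrist [ 239  200   55   54 2172] [0.528 0.034 0.11 ]
0.75 [265.3, 229.7] [0.52797787 0.03596001 0.124     ]
```

View pics/rel.png

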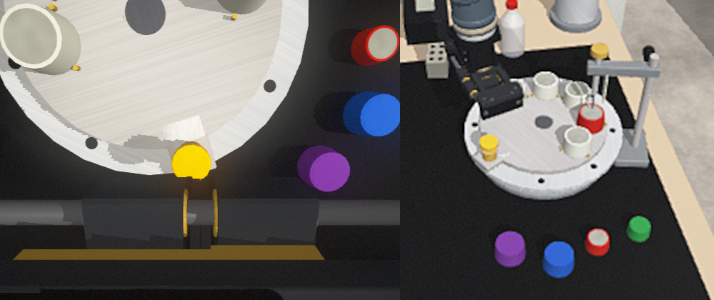

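```bash
cat > fit.py <<'E'
from h import *
from scipy.optimize import least_squares
def P(cam):
    p=imaging.camera_params(cam);K=np.array(p["camera_matrix"]);r=np.array(p["rotation"]);Rm=r if r.shape==(3,3) else R.from_quat(r).as_matrix()
    return lambda w:(lambda c:c[:2]/c[2])(K@(Rm.T@(np.array(w)-p["xyz"])))
def cent(im,box,kind):
    x0,y0,x1,y1=box;h=cv2.cvtColor(im,cv2.COLOR_BGR2HSV)[y0:y1,x0:x1]
    m=cv2.inRange(h,(18,150,150),(35,255,255)) if kind=="cap" else cv2.inRange(h,(0,0,0),(180,255,75))
    n,l,s,ce=cv2.connectedComponentsWithStats(m);i=1+s[1:,4].argmax();return ce[i]+[x0,y0],s[i]
q=lambda v,d,z:np.r_[v[0]+.15*np.cos(np.radians(167.6+d)),v[1]+.15*np.sin(np.radians(167.6+d)),z]
def run(im,cap,h0,h90,proj):
    C,s=cent(im,cap,"cap");a,sa=cent(im,h0,"h");b,sb=cent(im,h90,"h");print("cap",C.round(1),s,"holes",a.round(1),sa[4],b.round(1),sb[4])
    f=lambda v:np.r_[proj(q(v,0+v[2],.062))-a,proj(q(v,90+v[2],.062))-b]
    v=least_squares(f,[.654,.111,0],x_scale=[.01,.01,1]).x;print("axis",v.round(4))
    for z in(.124,.116):
        g=least_squares(lambda u:proj(np.r_[v[0]+u[1]*np.cos(np.radians(167.6+v[2]+u[0])),v[1]+u[1]*np.sin(np.radians(167.6+v[2]+u[0])),z])-C,[45,.15],x_scale=[1,.01]).x;print("z",z,"angle",g[0].round(2),"r",g[1].round(4))
E
python3 - <<'E'
from fit import *
im=cv2.imread("pics/wc.png");run(im,(225,190,310,262),(112,182,145,216),(360,105,395,137),P("wrist"))
im=cv2.cvtColor(imaging.camera("side"),cv2.COLOR_RGB2BGR);cv2.imwrite("pics/s2.png",im)
pr=P("side")
for z in(.124,.116):print("side cap top centre/left/bottom edge predicted",z,pr(q([.654,.111],45,z)).round(1))
h=cv2.cvtColor(im,cv2.COLOR_BGR2HSV);m=cv2.inRange(h,(18,140,120),(35,255,255));n,l,s,ce=cv2.connectedComponentsWithStats(m);print([ (ce[i].round(1),s[i]) for i in range(1,n) if s[i,4]>40])
cv2.imwrite("pics/s2c.png",cv2.resize(im[185:225,220:275],(770,560),interpolation=cv2.INTER_NEAREST))
E
```

```text
cap [267.5 226. ] [  15   10   55   52 2211] holes [127.6 200.3] 182 [381. 125.] 1
axis [ 0.6539  0.1118 -0.8602]
z 0.124 angle 45.17 r 0.1449
z 0.116 angle 44.95 r 0.1468
side cap top centre/left/bottom edge predicted 0.124 [241.  199.3]
side cap top centre/left/bottom edge predicted 0.116 [241.1 201.2]
[(array([319.2, 135.5]), array([314, 131,  12,  10, 104], dtype=int32)), (array([241.8, 202.6]), array([236, 195,  13,  18, 169], dtype=int32)), (array([297.7, 361.9]), array([287, 349,  23,  27, 497], dtype=int32))]
```

View pics/s2c.png

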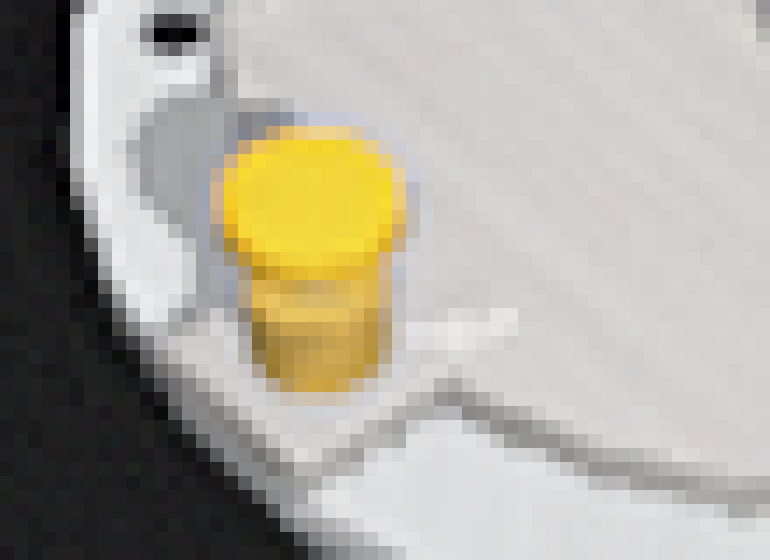

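The table is at 45.0–45.2°. The cap's side profile is 18 px tall, as it was when up at the start, and its top edge is at row 195, matching the up position. The red mould is under the needle and the fingers are 84 mm clear, so I'll hand in.

```bash
python3 -c "
from h import *
print(get_obs()['time'],get_obs()['ft_force']);robot.hand_in()"
```

```text
7.75 [0.10798552 0.134622   0.32071455]
the job is handed in; nothing more can be done
```

The red mould is now under the needle, and I handed the job in at 7.75 s. With the fingers shut, I pressed the yellow plunger to about 11 mm in. I kept it in while turning the table one hole anticlockwise, then lifted straight off so it could spring up into the hole.

**Last checks**
- **Table angle:** it measured about 45.0–45.2° from the holes in the wrist picture. That fit is not clean: one of the two holes was picked up from a single pixel, and the cap's radius came out at 145 mm instead of 150 mm.
- **Plunger:** in the side view the cap stood as tall as it did before the start (18 pixels), which means it is up. I judged this by sight only and did not test the lock by force.
- **Red mould:** the last side picture shows it at the needle. I did not measure it against the needle tip.
- **Contact:** the wrist force was about 0.3 N, so nothing was being touched. The peak reading was about 10 N, while pressing.

During the turn the fingertips slid 7–10 mm ahead of the cap centre. I corrected for this by sight before letting go.

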